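# Let the hand winch back two teeth

### The job

Let the empty hand winch on the table back by exactly two teeth, so that the anchor stud on its drum ends up on top: flip the holding pawl up and right over so that it lies back off the wheel by itself, wind the crank backwards (over the top, towards the pawl's hinge) and flip the pawl down again into the gap behind the second tooth. Then ease the crank a little further back until that tooth bears firmly on the seated pawl, leaning on the handle with about 10 N for half a second without ramming it (30 N between tooth and pawl is too much), and let go. Leave the two gold cups, the little tinsel tree and the tape roll where they stand.

Things in the scene. Friction and masses are not known exactly. Their poses are not given: they have to be found in the camera images.
- winch: grey steel frame of a hand winch, fixed to the table, 200 mm (x) by 215 mm (y) base plate 10 mm thick. Origin on the table under the ratchet wheel. Its z is up, its y runs along the shaft (crank on the -y side, drum on the +y side), its x points from the shaft towards the pawl's hinge. Its posts stay below 135 mm, but for the pawl's bracket (40 mm wide in y, below 200 mm)
- shaft_axis (a point): point on the shaft's axis in the middle of the ratchet wheel, 120 mm above the table; axes as winch
- handle_mid (a point): centre of the crank's handle: a black round grip of 24 mm diameter and 98 mm long, its axis (y) along the shaft's, free to spin on its pin. It lies 80 mm from the shaft's axis, 113 mm to the -y side of the wheel's middle, with the crank's flat arm at its wheel end. Its direction from the shaft, measured from straight up towards the winch's +x, is winch_shaft - 0.75 rad
- winch_shaft (a joint): turn of shaft, ratchet wheel, drum and crank, rad; grows when wound backwards (wheel's top moving to the winch's +x). It starts wound a little forward of 0. A tooth's face meets the seated pawl near 0, 0.785 and 1.571 (two teeth back, stud on top), give or take 0.06 for the nose's setting. It drags with about 0.25 N m (3 N at the handle) and stays where it is left
- ratchet_wheel: the toothed steel wheel on the shaft, 8 saw teeth 0.785 rad apart, 62 mm outer and 44 mm root radius, 16 mm thick; origin at its middle on the shaft axis, y along the shaft. A push of 10 N along the crank's circle gives about 14 N between tooth and pawl
- pawl (a joint): angle of the holding pawl about its hinge, rad; 0: down, nose in a gap. Grows as it is lifted; beyond 1.6 it lies back by its weight against a stop at 2.0; let go below about 1.0 it falls down. Its nose reaches 16 mm below the tooth tips and enters the gap fully (to 0) with winch_shaft at about 1.31 to 1.45 for two teeth back
- pawl_bar: the pawl's dark steel bar, 12 mm thick, about 72 mm from hinge to nose face, 0.12 kg; origin on the hinge axis, y along the hinge, at joint 0 it lies level and its nose points to its -x. The nose is an adjustable piece, set anywhere up to 3 mm in or out, so where the tooth meets it must be felt
- pawl_hinge (a point): the pawl's hinge, 72 mm to the winch's +x of the shaft axis and 190 mm above the table, in the plane of the ratchet wheel; axes as winch
- pawl_knob (a point): centre of the round lifting knob on the pawl's nose end: a disc of 24 mm diameter, 18 mm thick between its flat faces, which look along the winch's +y and -y. With the pawl down it lies 60 mm to the -x side of the hinge and 30 mm above it, and it turns about the hinge with the pawl
- cup_a: upturned gold cup, 95 mm tall, 76 mm wide; origin under its centre
- cup_b: upturned gold cup, 95 mm tall, 76 mm wide; origin under its centre
- tree: tinsel tree 150 mm tall on a 70 mm round foot; origin under its centre
- tape_roll: cardboard-coloured tape roll lying flat, 90 mm wide, 40 mm tall; origin under its centre

How it is judged (in metres and radians):
On the way, in this order (a step that is already met when the one before it is completed fails the run):
1. the pawl is flipped up and over (more than 1.6 rad) (value of joint pawl above 1.6 rad), for 0.2 s.
2. the wheel is wound back by nearly two teeth with the pawl clear (value of joint winch_shaft above 1.2 rad and value of joint pawl above 1 rad), for 0.1 s.
3. the pawl is down in the gap behind the second tooth (pawl under 0.06 rad, shaft between 1.2 and 1.68) (value of joint pawl below 0.06 rad and value of joint winch_shaft between 1.2 and 1.68 rad), for 0.2 s.
4. the tooth bears on the seated pawl with more than 5 N for 0.25 s (contact force between pawl_bar and ratchet_wheel above 5 N and value of joint pawl below 0.06 rad and value of joint winch_shaft above 1.46 rad), for 0.25 s.
At the end, for the whole second after the job is handed in: the pawl is seated (under 0.06 rad), the shaft stands at two teeth back, 1.46 to 1.68 rad, and is still (value of joint pawl below 0.06 rad and value of joint winch_shaft between 1.46 and 1.68 rad and velocity of joint winch_shaft between -0.05 and 0.05 rad/s); the robot touches nothing.
It fails at once if tooth and pawl are rammed together with more than 30 N (contact force between pawl_bar and ratchet_wheel above 30 N).
It fails at once if a cup, the tree or the tape roll is moved by more than 30 mm or tipped (distance of any of cup_a, cup_b, tree, tape_roll from where it was at the start of the episode above 0.03 m or angle between any of cup_a, cup_b, tree's own z axis and vertical above 0.5 rad).
It also fails if it takes over 72 s, if anything falls off the work surface, if the arm or the gripper's body presses on something with over 40 N, if the wrist force passes 120 N, or if a joint passes its speed limit or range.

### The arm

A 6-joint arm with a two-finger parallel gripper is mounted at the origin on the work surface. World frame = base frame: x ahead of the robot, y to its left, z up, the work surface at z = 0. Lengths are in m, angles in degrees, forces in N, time in s.
With the tool pointing down it reaches from about 0.25 to 0.85 m from the base axis. Payload 12.5 kg.
Tool frame: the origin (TCP) lies midway between the tips of the shut fingers; the grasp point (between the pads) lies 19 mm behind it; y points along the fingers, x is the direction in which the jaws open and shut, and the axes are right-handed (so a half turn about y gives the same grasp; the last joint's range is limited). The gripper opens to 93 mm and grips with 3 to 60 N. Pads are 15 mm wide; open, the fingers measure 128 mm over their backs; the gripper's body (75 mm by 188 mm) begins 65 mm behind the grasp point.
Start: joints at [70.726, 20.094, 94.641, -0, 65.266, -4.847], TCP at [0.137, 0.533, 0.219] pointing down, gripper open.
Joint ranges: [-157.81, 157.81], [-45, 120.19], [0.68, 151.7], [-89.99, 269.99], [4.06, 180], [-164.3, 164.3]. Speed limits (degrees/s): [127.2, 127.2, 159.86, 180, 180, 180].

### API

Orientations are given as [roll, pitch, yaw] about the fixed x, y, z axes, in that order (R = Rz(yaw) Ry(pitch) Rx(roll)).
In Python, from station import arm, get_image gives the robot as it stands.
- The arm moves only by the tool play_rows, never from a script. Its argument "steps" is a list that holds one entry, the list of rows, each a list of 4 numbers: the shift along the tool's x, y, z in cm, then the turn about the tool's y in rad. In form: [[[dx, dy, dz, yaw], ...]]. A call has exactly 8 rows; each row shifts and turns the commanded pose from where the row before left it, along the tool's axes as they then stand; what a row does not reach is not made up. A row lasts 1/10 s, in which the tool goes at most 50 mm and 8.59 degrees, less where a joint would pass 70% of its speed; a pose out of reach is approached as far as the arm can. A call with a gripper value outside its range is refused whole. "gripper" is the opening in per cent of the stroke, from 0 (shut) to 100 (fully open), set as the call begins (left out, the last holds). The fingers move at their own pace and stop on an object; "newtons" is the grip in N (left out, the last holds). Time passes only in rows, so rows that do not move let the fingers close, or fill a call up. It gives the time, the measured TCP pose, the force and the opening at its end, in the units of the state.
- arm.sense(): the state, without advancing time (a new reading comes with each control period).
- get_image(name): name is "scene" or "top" or "wrist"; returns a dict with "image" (480x640x3 uint8, red, green, blue), "fx", "fy", "cx", "cy" (pixels), "pose" (4x4, takes a point from camera to world coordinates). Camera axes: x right, y up, looking along -z (the intrinsics and any distortion apply to the point x, -y, -z); pixel columns grow to the right and rows downward; lengths in m; the calibration is good to about 2 mm. A picture is of the moment at which its call begins. There is no depth.
- arm.hand_in(): hands the job in, once; it reports no verdict.
The state is a dict: "time_s": time; "q": joint angles; "joint_velocities": joint speeds; "effort": joint torques, N m; "tcp_pos": TCP position; "tool_rot": TCP orientation; "contact_force": force on the tool from outside, world axes, zero at the start; "wrist_torque": the same for the moment, N m; "gripper_width": opening from 0.0 (shut) to 1.0 (fully open).
Only numpy, scipy, OpenCV 4.12 (cv2) and the standard library are available. Lean on these libraries where they do the work, as an engineer would, in place of code of your own. Each camera call takes 0.05 s, during which the arm holds its last target.

## Working session

There is one attempt and no reset: what is moved stays moved. The work goes in short steps, Python scripts to look and compute and a tool call to move; the robot and the scene stay as the last step left them, time stands still between calls to the robot, and variables do not carry over. Pictures are saved under pics/ and viewed, and the job is handed in when it is done.

Besides the shell and the picture viewer there is one more tool, called after "Emit:" as name(argument=value, ...) on one line, values as JSON. play_rows: Moves the arm, as the interface text tells. Its arguments: {"type":"object","properties":{"steps":{"type":"array"},"gripper":{"type":"number"},"newtons":{"type":"number"}},"required":["steps"]}

```bash
mkdir -p pics; ls; python3 - <<'E'
from station import arm,get_image
import cv2,numpy as np
s=arm.sense();print(s)
for n in ["scene","top","wrist"]:
    d=get_image(n);cv2.imwrite(f"pics/{n}0.png",d["image"][:,:,::-1]);print(n,d["fx"],d["fy"],d["cx"],d["cy"],np.round(d["pose"],4).tolist(),[k for k in d])
E
```

```text
pics
{'time_s': 0.0, 'q': array([ 7.07262955e+01,  2.01233649e+01,  9.46787479e+01, -3.12486781e-04,
        6.52643760e+01, -4.84569920e+00]), 'joint_velocities': array([ 0.01234367,  0.00492515, -0.0185998 , -0.03145707, -0.04409408,
        0.02717176]), 'effort': array([-2.29215448e-04, -4.97325397e+01, -2.85258812e+01,  6.99098781e-02,
        2.57557654e-02, -6.76106902e-05]), 'tcp_pos': array([0.13688474, 0.53232755, 0.2180988 ]), 'tool_rot': array([-8.99946662e+01,  6.62750839e-02,  7.55721287e+01]), 'contact_force': array([-0.02785423,  0.24025266,  0.08930076]), 'wrist_torque': array([-0.01667365, -0.01271404,  0.01605674]), 'gripper_width': 0.9997030090601635}
scene 474.26182563896873 474.26182563896873 314.71715751821955 241.30501605533615 [[0.4412, -0.7228, 0.5318, 1.0913], [0.8974, 0.3605, -0.2545, -0.2734], [-0.0078, 0.5895, 0.8077, 1.0083], [0.0, 0.0, 0.0, 1.0]] ['image', 'fx', 'fy', 'cx', 'cy', 'pose']
top 590.3438106130542 590.3438106130542 312.74825154737897 241.5199466053453 [[-0.0199, 0.9904, -0.1371, 0.3349], [-0.9994, -0.0237, -0.0261, -0.0002], [-0.0291, 0.1365, 0.9902, 1.5244], [0.0, 0.0, 0.0, 1.0]] ['image', 'fx', 'fy', 'cx', 'cy', 'pose']
wrist 375.95676280171585 375.95676280171585 323.0514492948636 239.87986400305195 [[0.2496, -0.9315, -0.2645, 0.0641], [0.9684, 0.2396, 0.0698, 0.5518], [-0.0017, -0.2735, 0.9619, 0.3847], [0.0, 0.0, 0.0, 1.0]] ['image', 'fx', 'fy', 'cx', 'cy', 'pose']
```

View pics/scene0.png

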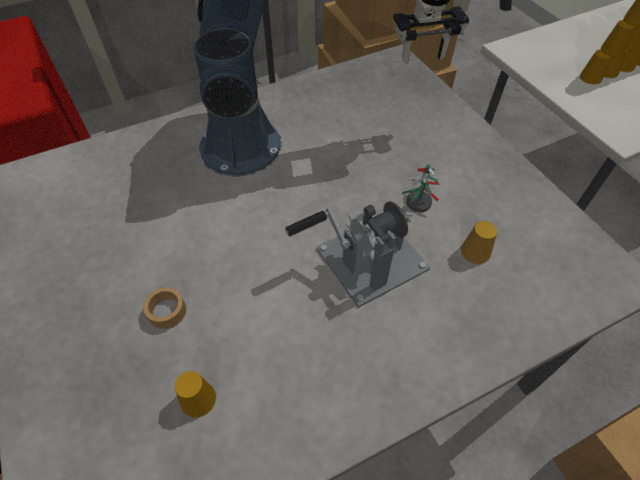

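View pics/top0.png

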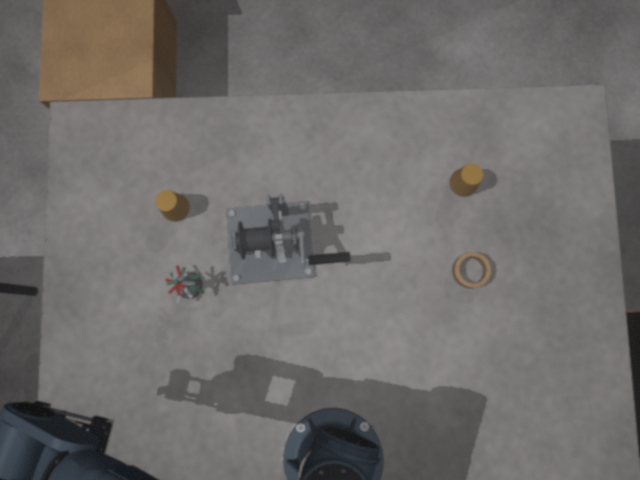

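View pics/wrist0.png

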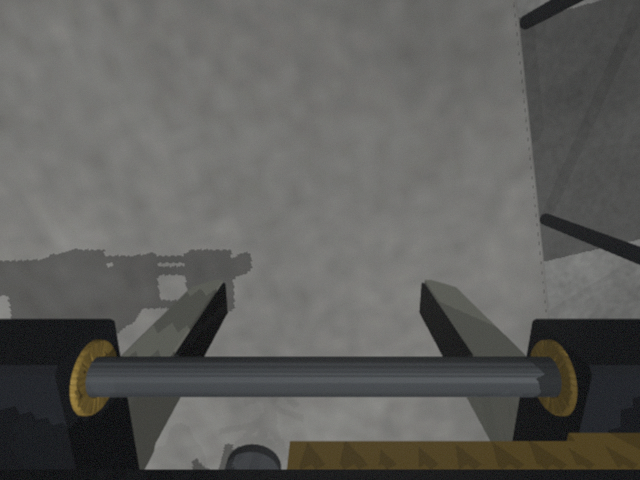

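```bash
python3 - <<'E'
import cv2
a=cv2.imread("pics/top0.png")[180:300,210:370];cv2.imwrite("pics/topz.png",cv2.resize(a,None,fx=5,fy=5,interpolation=cv2.INTER_CUBIC))
a=cv2.imread("pics/scene0.png")[170:310,270:440];cv2.imwrite("pics/scz.png",cv2.resize(a,(680,560),interpolation=cv2.INTER_CUBIC))
E
```

```text
(no output)
```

View pics/topz.png

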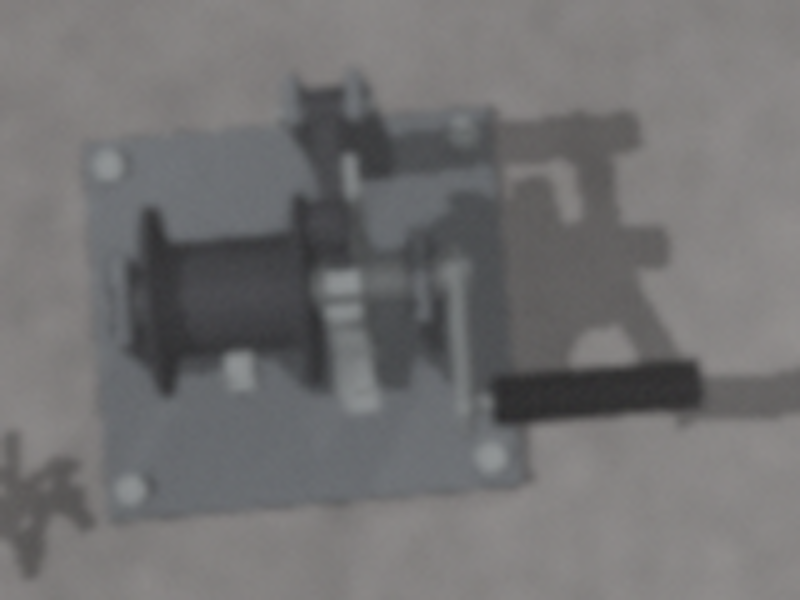

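View pics/scz.png

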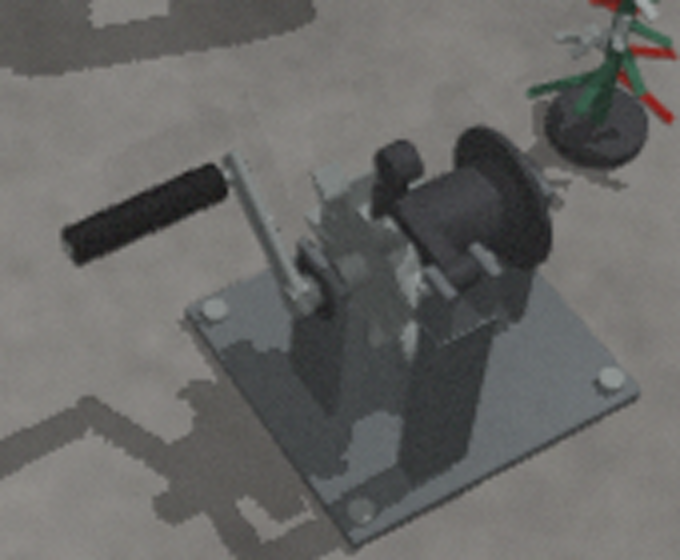

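```bash
cat > h.py <<'E'
from station import arm,get_image
import cv2,numpy as np
from scipy.spatial.transform import Rotation as R
def ray(d,u,v):
    p=np.array([(u-d["cx"])/d["fx"],-(v-d["cy"])/d["fy"],-1.]);P=np.array(d["pose"])
    r=P[:3,:3]@p;return P[:3,3],r/np.linalg.norm(r)
def plane(d,u,v,z):
    o,r=ray(d,u,v);return o+r*(z-o[2])/r[2]
def tri(*L):
    A=np.zeros((3,3));b=np.zeros(3)
    for d,u,v in L:
        o,r=ray(d,u,v);M=np.eye(3)-np.outer(r,r);A+=M;b+=M@o
    x=np.linalg.solve(A,b)
    e=[np.linalg.norm((np.eye(3)-np.outer(ray(*l)[1],ray(*l)[1]))@(x-ray(*l)[0])) for l in L]
    return x,max(e)
def proj(d,X):
    P=np.linalg.inv(np.array(d["pose"]));p=P[:3,:3]@X+P[:3,3]
    return d["cx"]+d["fx"]*p[0]/-p[2], d["cy"]-d["fy"]*p[1]/-p[2]
E
python3 - <<'E'
from h import *
t=get_image("top");s=get_image("scene")
T=lambda x,y:(210+x/5,180+y/5)
S=lambda x,y:(270+x/4,170+y/4)
C=[plane(t,*T(*c),.01) for c in [(83,142),(494,107),(530,483),(112,520)]]
for c in C: print(c)
print(np.mean(C,0),[np.linalg.norm(C[i]-C[(i+1)%4]) for i in range(4)])
Cs=[(p) for p in C]
e=C[0]+C[3]-C[1]-C[2]; print("yaw from y axis",np.degrees(np.arctan2(-e[0],e[1])))
e=C[0]+C[1]-C[2]-C[3]; print("yaw from x axis",np.degrees(np.arctan2(e[1],e[0])))
S0=[plane(s,*S(*c),.01) for c in [(640,393),(352,545),(187,315)]]
print("scene corners",S0)
for n,a,b in [("hout",(700,383),(78,247)),("hin",(493,400),(215,182)),("knob",(328,222),(400,160))]:
    print(n,tri((t,*T(*a)),(s,*S(*b))))
E
```

```text
[0.63758138 0.26382385 0.01      ]
[0.65067511 0.04785677 0.01      ]
[0.45335123 0.03310208 0.01      ]
[0.43905825 0.24880918 0.01      ]
[0.54516649 0.14839797 0.01      ] [np.float64(0.21636364462693747), np.float64(0.19787474345733239), np.float64(0.21618011764773656), np.float64(0.19909012032028744)]
yaw from y axis 3.6301515550415555
yaw from x axis 4.300787986885529
scene corners [array([0.63721048, 0.26191865, 0.01      ]), array([0.65054475, 0.04879551, 0.01      ]), array([0.45763899, 0.03529482, 0.01      ])]
hout (array([ 0.48643455, -0.04820993,  0.16488091]), np.float64(0.0018252294562050733))
hin (array([0.47959699, 0.04470615, 0.16438059]), np.float64(0.0014546652517461425))
knob (array([0.55497285, 0.11583162, 0.22644595]), np.float64(0.0003551584638066444))
```

Emit:
play_rows(steps=[[[0, -3, 0, -0.107], [0, -3, 0, -0.107], [0, -3, 0, -0.107], [-2.2, 0, -1.9, 0], [-2.2, 0, -1.9, 0], [-2.2, 0, -1.9, 0], [-2.2, 0, -1.9, 0], [-2.2, 0, -1.9, 0]]], gripper=50, newtons=8)

```text
time_s: 1.05
tcp_pos: [0.24, 0.4285, 0.3086]
tool_rot: [-90.0, 0.0, 94.0]
contact_force: [0.1, 0.2, 0.5]
gripper_width: 0.506
```

Emit:
play_rows(steps=[[[-2.2, 0, -1.9, 0], [-2.2, 0, -1.9, 0], [-2.2, 0, -1.9, 0], [-2.2, 0, -1.9, 0], [-2.2, 0, -1.9, 0], [-2.2, 0, -1.9, 0], [-2.2, 0, -1.9, 0], [-2.2, 0, -1.9, 0]]])

```text
time_s: 1.85
tcp_pos: [0.4039, 0.2634, 0.3086]
tool_rot: [-90.0, -0.0, 94.0]
contact_force: [-0.8, 0.2, 0.1]
gripper_width: 0.497
```

Emit:
play_rows(steps=[[[-2.2, 0, -1.9, 0], [-2.2, 0, -1.9, 0], [-2.2, 0, -1.9, 0], [-2.2, 0, -1.9, 0], [-2.2, 0, -1.9, 0], [-2.2, 0, -1.9, 0], [-1.6, 0, -1.4, 0], [-0.9, 0, -1.2, 0]]])

```text
time_s: 2.65
tcp_pos: [0.5544, 0.1163, 0.3084]
tool_rot: [-90.0, 0.0, 93.9]
contact_force: [-0.1, -0.3, 0.7]
gripper_width: 0.501
```

```bash
python3 - <<'E'
from h import *
print(arm.sense()["tcp_pos"])
for n in ["wrist","scene"]:
    d=get_image(n);np.save(n+"1.npy",d,allow_pickle=True);cv2.imwrite(f"pics/{n}1.png",d["image"][:,:,::-1])
E
```

```text
[0.55443916 0.11631137 0.30844024]
```

View pics/wrist1.png

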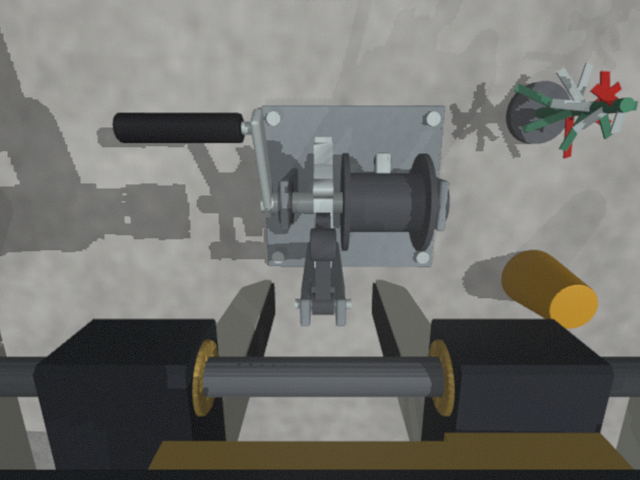

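```bash
python3 - <<'E'
from h import *
d=np.load("wrist1.npy",allow_pickle=True).item()
a=np.radians(4);X=np.array([np.cos(a),np.sin(a),0]);Y=np.array([-np.sin(a),np.cos(a),0]);Z=np.array([0,0,1.])
c=np.array([.5425,.1153,.12])
for n,p in dict(hinge=c+.072*X+.07*Z,knob=c+.012*X+.1*Z,hout=c-.0665*X+.0446*Z-.162*Y,hin=c-.0665*X+.0446*Z-.064*Y,shaftend=c-.08*Y).items(): print(n,proj(d,p))
print("hinge meas",plane(d,324,304,.19),c+.072*X)
print("knob",plane(d,323,243,.22),c+.012*X)
for u in (309,337):print(plane(d,u,238,.225))
print("handle",plane(d,115,127.5,.1646),plane(d,243,127.5,.1646))
for u,v in [(265,106),(443,106),(267,265),(431,266)]: print(plane(d,u,v,.01))
cv2.imwrite("pics/wz.png",cv2.resize(d["image"][90:340,240:460,::-1],None,fx=2.4,fy=2.4,interpolation=cv2.INTER_CUBIC))
E
```

```text
hinge (np.float64(322.90505993250605), np.float64(302.9974553867243))
knob (np.float64(322.6685862626355), np.float64(243.69041450248505))
hout (np.float64(118.08091367520589), np.float64(129.24820538165034))
hin (np.float64(241.73800918932892), np.float64(128.97314840216578))
shaftend (np.float64(238.99928366069543), np.float64(202.1489767913513))
hinge meas [0.61516701 0.12128818 0.19      ] [0.61432461 0.12032247 0.12      ]
knob [0.55394742 0.11633647 0.22      ] [0.55447077 0.11613708 0.12      ]
[0.54955419 0.10635843 0.225     ]
[0.5482432 0.1256385 0.225    ]
handle [ 0.48628995 -0.0532701   0.1646    ] [0.47943906 0.04780365 0.1646    ]
[0.45360975 0.04147361 0.01      ]
[0.43956458 0.24880412 0.01      ]
[0.6502781  0.04911757 0.01      ]
[0.63706594 0.2637188  0.01      ]
```

View pics/wz.png

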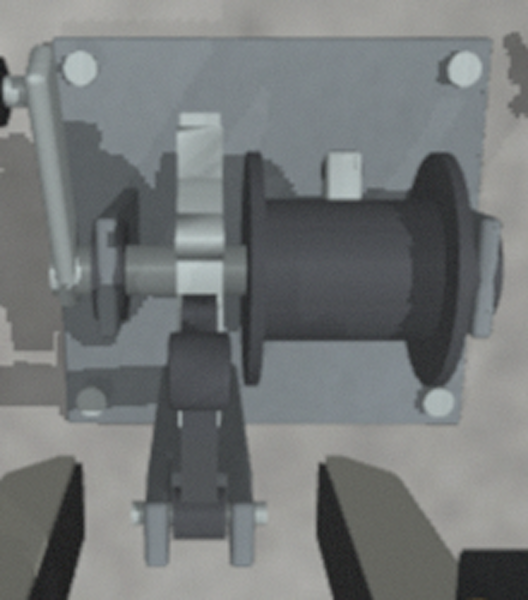

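Emit:
play_rows(steps=[[[0, 2, 0, 0], [0, 2.5, 0, 0], [0, 2.5, 0, 0], [0, 2, 0, 0], [0, 1, 0, 0], [0, 0.5, 0, 0], [0, 0, 0, 0], [0, 0, 0, 0]]])

```text
time_s: 3.55
tcp_pos: [0.554, 0.1177, 0.2045]
tool_rot: [-90.1, -0.0, 94.0]
contact_force: [-0.6, -0.2, 0.8]
gripper_width: 0.5
```

Emit:
play_rows(steps=[[[0, 0, 0, 0], [0, 0, 0, 0], [0, 0, 0, 0], [0, 0, 0, 0], [0, 0, 0, 0], [0, 0, 0, 0], [0, 0, 0, 0], [0, 0, 0, 0]]], gripper=0, newtons=10)

```text
time_s: 4.35
tcp_pos: [0.5539, 0.1161, 0.2038]
tool_rot: [-90.0, 0.1, 94.0]
contact_force: [0.2, -9.0, 2.0]
gripper_width: 0.192
```

```bash
python3 - <<'E'
from h import *
s=arm.sense();print(s["tcp_pos"],s["contact_force"],s["wrist_torque"],s["gripper_width"])
t0=153.435
for th in np.arange(0,1.81,.1):
    a=np.radians(t0)-th; print(round(th,2),np.round([67.08*np.cos(a)+60,67.08*np.sin(a)-30],1))
d=get_image("wrist");cv2.imwrite("pics/wrist2.png",d["image"][:,:,::-1])
E
```

```text
[0.55385164 0.11609899 0.20379586] [ 0.17278071 -8.98589251  2.04275618] [-1.40715676  0.0175367  -0.05190657] 0.19151419475580148
0.0 [ 0. -0.]
0.1 [3.3 5.8]
0.2 [ 7.2 11.3]
0.3 [11.5 16.4]
0.4 [16.4 21. ]
0.5 [21.7 25.1]
0.6 [27.4 28.6]
0.7 [33.4 31.6]
0.8 [39.7 33.9]
0.9 [46.2 35.6]
1.0 [52.8 36.7]
1.1 [59.5 37.1]
1.2 [66.2 36.8]
1.3 [72.9 35.8]
1.4 [79.4 34.2]
1.5 [85.7 32. ]
1.6 [91.7 29.1]
1.7 [97.5 25.6]
1.8 [102.8  21.6]
```

View pics/wrist2.png

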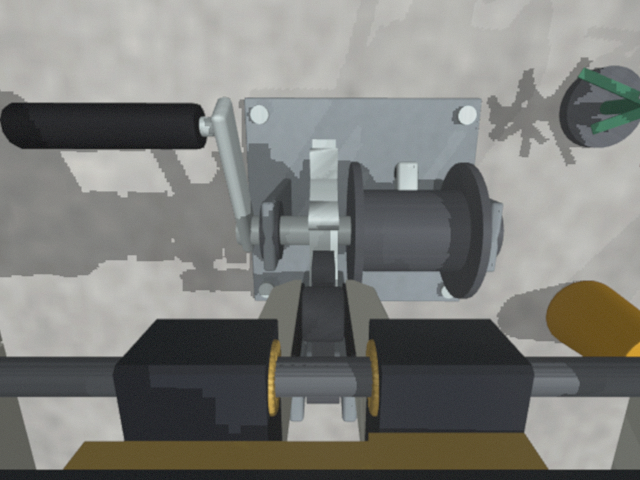

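Emit:
play_rows(steps=[[[-0.1, 0, 0, 0], [0, -0.58, -0.33, 0], [0, -0.55, -0.39, 0], [0, -0.51, -0.43, 0], [0, -0.46, -0.49, 0], [0, -0.41, -0.53, 0], [0, -0.35, -0.57, 0], [0, -0.3, -0.6, 0]]])

```text
time_s: 5.2
tcp_pos: [0.5873, 0.1183, 0.2356]
tool_rot: [-90.0, 0.1, 94.0]
contact_force: [-0.3, -6.0, -3.3]
gripper_width: 0.196
```

Emit:
play_rows(steps=[[[-0.1, -0.23, -0.63, 0], [0, -0.17, -0.65, 0], [0, -0.11, -0.66, 0], [0, -0.04, -0.67, 0], [0, 0.03, -0.67, 0], [0, 0.1, -0.67, 0], [0, 0.16, -0.65, 0], [0, 0.22, -0.63, 0]]])

```text
time_s: 6.0
tcp_pos: [0.6402, 0.1217, 0.2358]
tool_rot: [-90.1, -0.0, 94.0]
contact_force: [-2.3, 3.3, 2.9]
gripper_width: 0.188
```

Emit:
play_rows(steps=[[[0, 0.29, -0.6, 0], [0, 0.35, -0.57, 0], [0, 0.4, -0.53, 0], [0, 0, 0, 0], [0, 0, 0, 0], [0, 0, 0, 0], [0, 0, 0, 0], [0, 0, 0, 0]]])

```text
time_s: 6.8
tcp_pos: [0.6572, 0.1228, 0.2251]
tool_rot: [-90.1, -0.0, 94.0]
contact_force: [3.5, 4.1, 1.9]
gripper_width: 0.191
```

```bash
python3 - <<'E'
from h import *
s=arm.sense();print(s["tcp_pos"],s["contact_force"],s["wrist_torque"],s["gripper_width"])
for n in ["wrist","scene"]:
    d=get_image(n);im=d["image"][:,:,::-1]
    if n=="scene": im=cv2.resize(im[150:310,270:450],None,fx=3.5,fy=3.5)
    cv2.imwrite(f"pics/{n}3.png",im)
E
```

```text
[0.65717291 0.12276648 0.22513176] [3.5268529  4.06225853 1.92443815] [ 0.70315528 -0.71735023 -0.03348773] 0.1911621770644809
```

View pics/wrist3.png

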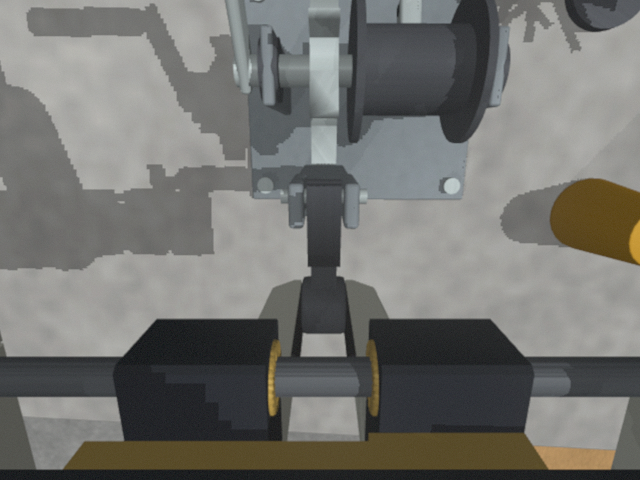

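View pics/scene3.png

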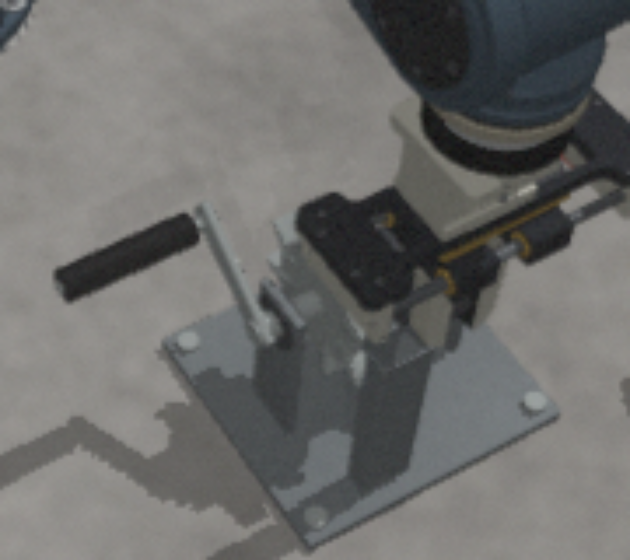

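Emit:
play_rows(steps=[[[0, 0, 0, 0], [0, 0, 0, 0], [0, 0, 0, 0], [0, -1, 0, 0], [0, -2, 0, 0], [0, -3, 0, 0], [0, -3, 0, 0], [0, -0.5, 0, 0.1]]], gripper=50)

```text
time_s: 7.7
tcp_pos: [0.6572, 0.1226, 0.3252]
tool_rot: [-90.4, -0.0, 88.2]
contact_force: [0.6, -0.0, 0.3]
gripper_width: 0.501
```

Emit:
play_rows(steps=[[[0, 0, 0, 0.14], [0, 0, 0, 0.14], [0, 0, 0, 0.14], [0, 0, 0, 0.14], [0, 0, 0, 0.14], [0, 0, 0, 0.14], [0, 0, 0, 0.14], [0, 0, 0, 0.14]]])

```text
time_s: 8.5
tcp_pos: [0.6563, 0.1225, 0.321]
tool_rot: [-90.0, -0.0, 23.7]
contact_force: [0.5, -0.0, 0.3]
gripper_width: 0.5
```

Emit:
play_rows(steps=[[[0, 0, 0, 0.14], [0, 0, 0, 0.14], [0, 0, 0, 0.071], [-2, 0, -2, 0], [-3, 0, -2, 0], [-3, 0, -2, 0], [-3, 0, -2, 0], [-3, 0, -2, 0]]])

```text
time_s: 9.3
tcp_pos: [0.5223, 0.0123, 0.3209]
tool_rot: [-90.0, -0.0, 4.0]
contact_force: [-0.3, -0.8, 0.6]
gripper_width: 0.501
```

```bash
python3 - <<'E'
from h import *
s=arm.sense();print(s["tcp_pos"],s["tool_rot"],s["contact_force"],s["gripper_width"])
for n in ["wrist","scene"]:
    d=get_image(n);im=d["image"][:,:,::-1]
    if n=="scene": im=cv2.resize(im[150:310,270:450],None,fx=3.5,fy=3.5)
    cv2.imwrite(f"pics/{n}4.png",im)
E
```

```text
[0.5222636  0.01234313 0.32091957] [-9.00184138e+01 -3.42716490e-02  3.95773525e+00] [-0.25043006 -0.8121644   0.59361336] 0.5006099755696881
```

View pics/wrist4.png

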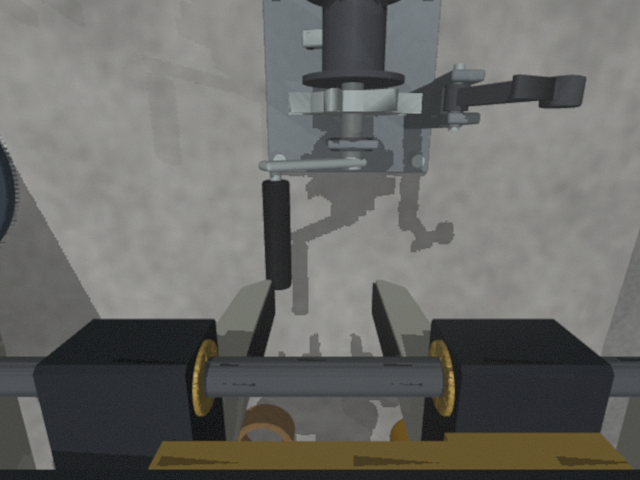

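View pics/scene4.png

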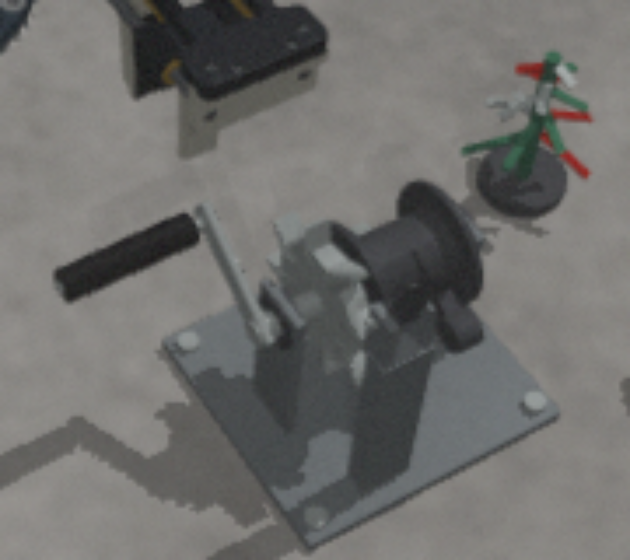

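Emit:
play_rows(steps=[[[-2, 1.5, -0.6, 0], [-2, 3, -0.6, 0], [0, 3, 0, 0], [0, 3, 0, 0], [0, 3, 0, 0], [0, 2.5, 0, 0], [0, 1.5, 0, 0], [0, 0, 0, 0]]])

```text
time_s: 10.2
tcp_pos: [0.484, -0.0013, 0.144]
tool_rot: [-90.0, 0.2, 4.0]
contact_force: [-0.0, -1.0, -0.0]
gripper_width: 0.502
```

Emit:
play_rows(steps=[[[0, 0, 0, 0], [0, 0, 0, 0], [0, 0, 0, 0], [0, 0, 0, 0], [0, 0, 0, 0], [0, 0, 0, 0], [0, 0, 0, 0], [0, 0, 0, 0]]], gripper=0, newtons=8)

```text
time_s: 11.0
tcp_pos: [0.4837, -0.0016, 0.1457]
tool_rot: [-90.0, 0.1, 4.0]
contact_force: [-4.0, -1.3, 3.1]
gripper_width: 0.253
```

```bash
python3 - <<'E'
from h import *
s=arm.sense();print(s["tcp_pos"],s["contact_force"],s["wrist_torque"],s["gripper_width"])
E
```

```text
[ 0.48367052 -0.0016445   0.14565113] [-4.03524963 -1.31520807  3.05097093] [-0.24533838  1.03385411  0.008153  ] 0.2525177397901142
```

```bash
python3 - <<'E'
import numpy as np
t=-.988+np.arange(0,17)*.1;t=np.append(t,.63)
print(np.round(np.c_[t[1:],np.diff(8*np.sin(t)),-np.diff(8*np.cos(t))],3))
E
```

```text
[[-0.888  0.473 -0.645]
 [-0.788  0.535 -0.594]
 [-0.688  0.592 -0.538]
 [-0.588  0.642 -0.476]
 [-0.488  0.687 -0.41 ]
 [-0.388  0.724 -0.339]
 [-0.288  0.754 -0.265]
 [-0.188  0.777 -0.189]
 [-0.088  0.792 -0.11 ]
 [ 0.012  0.799 -0.03 ]
 [ 0.112  0.798  0.05 ]
 [ 0.212  0.789  0.129]
 [ 0.312  0.772  0.207]
 [ 0.412  0.748  0.283]
 [ 0.512  0.716  0.356]
 [ 0.612  0.677  0.426]
 [ 0.63   0.117  0.084]]
```

Emit:
play_rows(steps=[[[0.47, -0.64, 0, 0], [0.54, -0.59, 0, 0], [0.59, -0.54, 0, 0], [0.64, -0.48, 0, 0], [0.69, -0.41, 0, 0], [0.72, -0.34, 0, 0], [0.75, -0.27, 0, 0], [0.78, -0.19, 0, 0]]])

```text
time_s: 11.8
tcp_pos: [0.5365, 0.002, 0.1796]
tool_rot: [-90.0, 0.0, 4.0]
contact_force: [-2.1, -3.3, -10.4]
gripper_width: 0.252
```

```bash
python3 - <<'E'
from h import *
s=arm.sense();print(s["tcp_pos"],s["contact_force"],s["wrist_torque"],s["gripper_width"])
E
```

```text
[0.53654449 0.00198091 0.17958099] [ -2.09645565  -3.32723808 -10.44940804] [-0.55618587  0.32692522  0.00883137] 0.2523045655786221
```

Emit:
play_rows(steps=[[[0.79, -0.03, 0, 0], [0.8, 0.01, 0, 0], [0.8, 0.06, 0, 0], [0.79, 0.13, 0, 0], [0.77, 0.21, 0, 0], [0.75, 0.28, 0, 0], [0.72, 0.36, 0, 0], [0.4, 0.25, 0, 0]]])

```text
time_s: 12.6
tcp_pos: [0.5945, 0.0058, 0.1665]
tool_rot: [-90.0, 0.1, 4.0]
contact_force: [-5.5, -5.1, -2.0]
gripper_width: 0.252
```

```bash
python3 - <<'E'
from h import *
s=arm.sense();print(s["tcp_pos"],s["contact_force"],s["wrist_torque"],s["gripper_width"])
d=s["tcp_pos"]-np.array([.5425,.1153,.12]);a=np.radians(4);x=d[0]*np.cos(a)+d[1]*np.sin(a);print(x,d[2]+.019,np.arcsin(x/.08)+.75)
d=get_image("wrist");cv2.imwrite("pics/wrist5.png",d["image"][:,:,::-1])
E
```

```text
[0.59451425 0.00581776 0.16653358] [-5.5192653  -5.11572257 -2.02095227] [-0.87643155  0.85251934 -0.02907606] 0.2523919733519654
0.04425045335727312 0.06553357510908271 1.3361174476273159
```

View pics/wrist5.png

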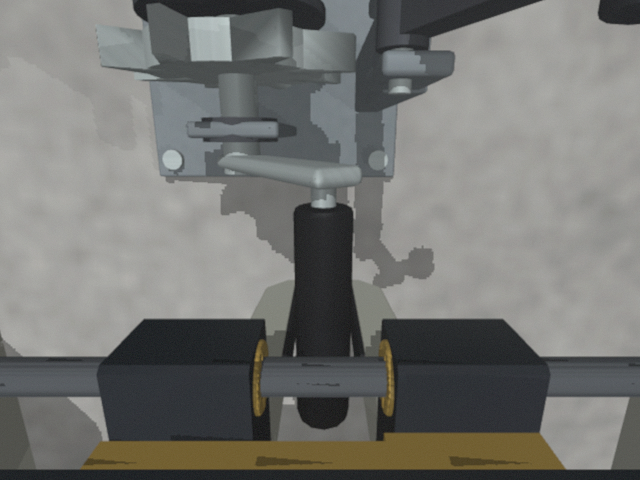

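Emit:
play_rows(steps=[[[0.15, 0.1, 0, 0], [0.12, 0.08, 0, 0], [0, 0, 0, 0], [0, 0, 0, 0], [0, 0, 0, 0], [0, 0, 0, 0], [0, 0, 0, 0], [0, 0, 0, 0]]])

```text
time_s: 13.45
tcp_pos: [0.5969, 0.006, 0.1648]
tool_rot: [-90.0, 0.0, 4.0]
contact_force: [-3.4, -5.0, -4.5]
gripper_width: 0.25
```

```bash
python3 - <<'E'
from h import *
s=arm.sense();print(s["tcp_pos"],s["contact_force"],s["wrist_torque"],s["gripper_width"])
d=s["tcp_pos"]-np.array([.5425,.1153,.12]);a=np.radians(4);x=d[0]*np.cos(a)+d[1]*np.sin(a);print(x,d[2]+.019,np.arcsin(x/.08)+.75)
E
```

```text
[0.59694985 0.0059809  0.16484354] [-3.426759   -5.02673286 -4.5096637 ] [-0.85824831  0.51582835  0.08226616] 0.25021343425922055
0.0466914977060128 0.06384354465791679 1.3732087795072063
```

Emit:
play_rows(steps=[[[0, 0, 0, 0], [0, 0, 0, 0], [0, 0, 0, 0], [0, -2, 0, 0], [0, -3.5, 0, 0], [0, -3.5, 0, 0], [0, -3.5, 0, 0], [0, -3.5, 0, 0]]], gripper=50)

```text
time_s: 14.25
tcp_pos: [0.597, 0.0064, 0.3272]
tool_rot: [-90.0, -0.1, 4.0]
contact_force: [0.7, -0.1, 0.6]
gripper_width: 0.498
```

Emit:
play_rows(steps=[[[1, 0, 2, 0], [2, 0, 2, 0], [2, 0, 2, 0], [1.5, 0, 2, 0], [0, 0, 0, -0.14], [0, 0, 0, -0.14], [0, 0, 0, -0.14], [0, 0, 0, -0.14]]])

```text
time_s: 15.05
tcp_pos: [0.6564, 0.0909, 0.3255]
tool_rot: [-90.0, -0.0, 36.4]
contact_force: [-0.9, 0.1, 0.2]
gripper_width: 0.494
```

Emit:
play_rows(steps=[[[0, 0, 0, -0.14], [0, 0, 0, -0.14], [0, 0, 0, -0.14], [0, 0, 0, -0.14], [0, 0, 0, -0.14], [0, 0, 0, -0.14], [0, 0, 0, -0.14], [0, 0, 0, -0.031]]])

```text
time_s: 15.85
tcp_pos: [0.6564, 0.0908, 0.3256]
tool_rot: [-90.0, -0.0, 94.3]
contact_force: [0.2, 0.3, -0.4]
gripper_width: 0.5
```

```bash
python3 - <<'E'
from h import *
s=arm.sense();print(s["tcp_pos"],s["tool_rot"],s["contact_force"])
for n in ["wrist","top","scene"]:
    d=get_image(n);im=d["image"][:,:,::-1];np.save(n+"6.npy",d,allow_pickle=True)
    if n=="scene": im=cv2.resize(im[150:310,270:450],None,fx=3.5,fy=3.5)
    cv2.imwrite(f"pics/{n}6.png",im)
    H=np.array([.6147,.1208,.19]);a=np.radians(4);print(n,proj(d,H+[.052*np.cos(a),.052*np.sin(a),.042]))
E
```

```text
[0.65642549 0.0907659  0.32557826] [-9.00449534e+01 -1.88816864e-02  9.42659754e+01] [ 0.2442024   0.31950649 -0.43702699]
wrist (np.float64(367.8809673096499), np.float64(258.1179518385142))
top (np.float64(271.145344319465), np.float64(175.23664978146996))
scene (np.float64(402.0354642728729), np.float64(244.88463051615315))
```

View pics/wrist6.png

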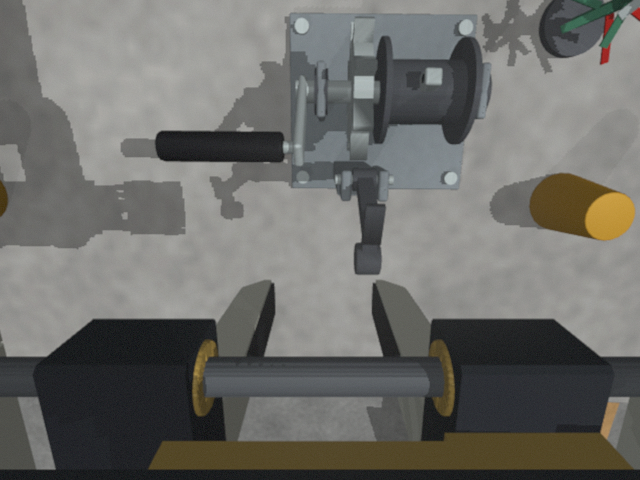

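View pics/scene6.png

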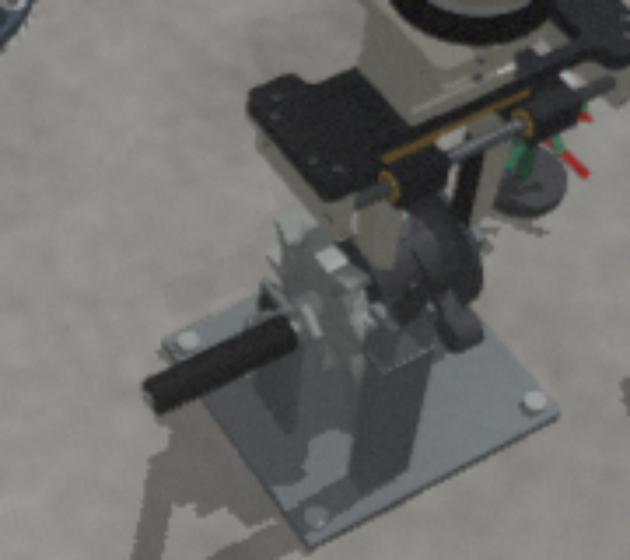

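Emit:
play_rows(steps=[[[1.6, 0, -0.6, 0.004], [1.6, 1, -0.6, 0], [0, 2.5, 0, 0], [0, 2.5, 0, 0], [0, 2.5, 0, 0], [0, 1.5, 0, 0], [0, 1, 0, 0], [0, 0, 0, 0]]])

```text
time_s: 16.8
tcp_pos: [0.6658, 0.1237, 0.2141]
tool_rot: [-89.9, 0.0, 93.7]
contact_force: [0.6, -0.1, -0.3]
gripper_width: 0.501
```

Emit:
play_rows(steps=[[[0, 0, 0, 0], [0, 0, 0, 0], [0, 0, 0, 0], [0, 0, 0, 0], [0, 0, 0, 0], [0, 0, 0, 0], [0, 0, 0, 0], [0, 0, 0, 0]]], gripper=0, newtons=10)

```text
time_s: 17.6
tcp_pos: [0.6662, 0.1234, 0.2158]
tool_rot: [-90.0, -0.0, 93.7]
contact_force: [-0.7, 1.2, 5.1]
gripper_width: 0.189
```

```bash
python3 - <<'E'
import numpy as np
t=np.r_[2.0:-.01:-.1];a=np.radians(153.435)-t
print(np.round(np.c_[t[1:],-np.diff(6.708*np.cos(a)),-np.diff(6.708*np.sin(a))],2))
E
```

```text
[[ 1.9   0.45 -0.5 ]
 [ 1.8   0.49 -0.45]
 [ 1.7   0.54 -0.4 ]
 [ 1.6   0.57 -0.35]
 [ 1.5   0.61 -0.29]
 [ 1.4   0.63 -0.23]
 [ 1.3   0.65 -0.16]
 [ 1.2   0.66 -0.1 ]
 [ 1.1   0.67 -0.03]
 [ 1.    0.67  0.04]
 [ 0.9   0.66  0.1 ]
 [ 0.8   0.65  0.17]
 [ 0.7   0.63  0.23]
 [ 0.6   0.6   0.3 ]
 [ 0.5   0.57  0.35]
 [ 0.4   0.53  0.41]
 [ 0.3   0.49  0.46]
 [ 0.2   0.44  0.51]
 [ 0.1   0.39  0.55]
 [-0.    0.33  0.58]]
```

Emit:
play_rows(steps=[[[0, -0.5, 0.45, 0], [0, -0.45, 0.49, 0], [0, -0.4, 0.54, 0], [0, -0.35, 0.57, 0], [0, -0.29, 0.61, 0], [0, -0.23, 0.63, 0], [0, -0.16, 0.65, 0], [0, -0.1, 0.66, 0]]])

```text
time_s: 18.4
tcp_pos: [0.6196, 0.1203, 0.2404]
tool_rot: [-90.0, -0.0, 93.7]
contact_force: [1.4, 4.2, -2.5]
gripper_width: 0.192
```

Emit:
play_rows(steps=[[[0, -0.03, 0.67, 0], [0, 0.04, 0.67, 0], [0, 0.1, 0.66, 0], [0, 0.17, 0.65, 0], [0, 0.23, 0.63, 0], [0, 0.3, 0.6, 0], [0, 0.35, 0.57, 0], [0, 0.41, 0.53, 0]]])

```text
time_s: 19.2
tcp_pos: [0.5698, 0.117, 0.2241]
tool_rot: [-90.0, -0.0, 93.7]
contact_force: [-2.4, 4.2, 3.2]
gripper_width: 0.195
```

```bash
python3 - <<'E'
from h import *
s=arm.sense();print(s["tcp_pos"],s["tool_rot"],s["contact_force"],s["gripper_width"])
d=s["tcp_pos"]-np.array([.6147,.1208,.19]);a=np.radians(4);x=d[0]*np.cos(a)+d[1]*np.sin(a);z=d[2]+.019;print(x,z,np.hypot(x,z))
d=get_image("wrist");cv2.imwrite("pics/wrist7.png",d["image"][:,:,::-1])
E
```

```text
[0.56975817 0.11696028 0.22409906] [-8.99698879e+01 -1.12555428e-03  9.37360628e+01] [-2.3532114   4.2014865   3.16573001] 0.19512019595881686
-0.04510019538953947 0.05309906031054719 0.06966733689497372
```

View pics/wrist7.png

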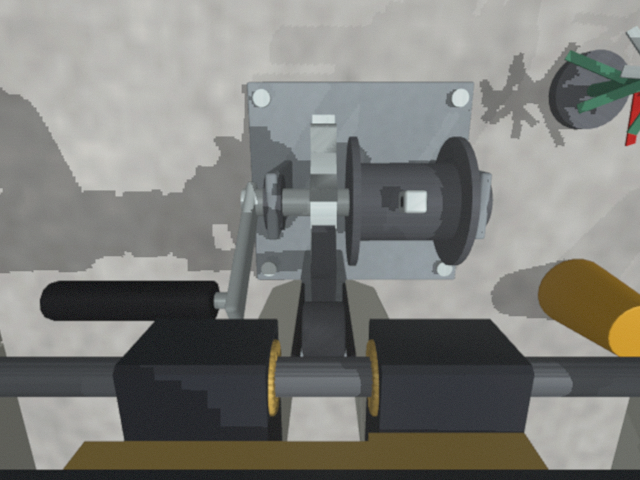

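Emit:
play_rows(steps=[[[0, 0.23, 0.25, 0], [0, 0.23, 0.24, 0], [0, 0.25, 0.22, 0], [0, 0.26, 0.22, 0], [0, 0.27, 0.2, 0], [0, 0.28, 0.19, 0], [0, 0.15, 0.1, 0], [0, 0, 0, 0]]])

```text
time_s: 20.05
tcp_pos: [0.5554, 0.116, 0.2068]
tool_rot: [-89.9, 0.0, 93.7]
contact_force: [-1.9, 4.7, 0.5]
gripper_width: 0.187
```

```bash
python3 - <<'E'
from h import *
s=arm.sense();print(s["tcp_pos"],s["tool_rot"],s["contact_force"],s["gripper_width"])
d=s["tcp_pos"]-np.array([.6147,.1208,.19]);a=np.radians(4);x=d[0]*np.cos(a)+d[1]*np.sin(a);z=d[2]+.019;print(x,z,np.hypot(x,z),np.radians(153.43)-np.arctan2(z,x))
d=get_image("wrist");cv2.imwrite("pics/wrist8.png",d["image"][:,:,::-1])
E
```

```text
[0.55541886 0.1160067  0.20680026] [-8.98858563e+01  3.16048395e-03  9.37360489e+01] [-1.87191009  4.74595855  0.46152791] 0.18747790605825385
-0.05947110148335785 0.035800261037971196 0.06941520440098643 0.07813824485378262
```

View pics/wrist8.png

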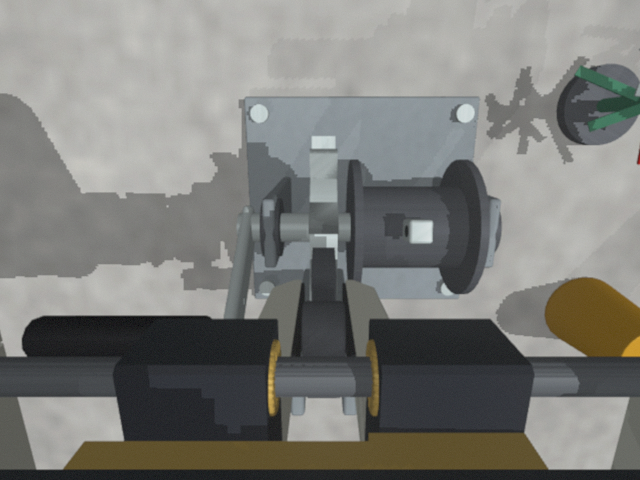

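Emit:
play_rows(steps=[[[0, 0.1, 0.06, 0], [0, 0.1, 0.06, 0], [0, 0.1, 0.06, 0], [0, 0, 0, 0], [0, 0, 0, 0], [0, 0, 0, 0], [0, 0, 0, 0], [0, 0, 0, 0]]])

```text
time_s: 20.9
tcp_pos: [0.5537, 0.1159, 0.204]
tool_rot: [-89.9, 0.0, 93.7]
contact_force: [-2.2, 3.8, 0.4]
gripper_width: 0.196
```

Emit:
play_rows(steps=[[[0, 0.1, 0.05, 0], [0, 0, 0, 0], [0, 0, 0, 0], [0, 0.1, 0.05, 0], [0, 0, 0, 0], [0, 0, 0, 0], [0, 0, 0, 0], [0, 0, 0, 0]]])

```text
time_s: 21.7
tcp_pos: [0.5527, 0.1158, 0.2019]
tool_rot: [-89.9, 0.0, 93.7]
contact_force: [-2.8, 4.3, 1.8]
gripper_width: 0.192
```

Emit:
play_rows(steps=[[[0, 0.1, 0, 0], [0, 0, 0, 0], [0, 0, 0, 0], [0, 0.1, 0, 0], [0, 0, 0, 0], [0, 0, 0, 0], [0, 0, 0, 0], [0, 0, 0, 0]]])

```text
time_s: 22.5
tcp_pos: [0.5521, 0.1158, 0.1998]
tool_rot: [-89.8, 0.0, 93.7]
contact_force: [-5.7, 4.1, 3.0]
gripper_width: 0.194
```

```bash
python3 - <<'E'
from h import *
s=arm.sense();print(s["tcp_pos"],s["tool_rot"],s["contact_force"],s["gripper_width"])
d=get_image("wrist");cv2.imwrite("pics/wrist9.png",d["image"][:,:,::-1])
E
```

```text
[0.552073   0.11579111 0.19982881] [-8.97993733e+01  7.91412654e-03  9.37411312e+01] [-5.6858489   4.12140207  2.97576841] 0.194480781826782
```

Emit:
play_rows(steps=[[[0, 0, 0, 0], [0, 0, 0, 0], [0, 0, 0, 0], [0, -1.5, 0, 0], [0, -2, 0, 0], [0, -2.5, 0, 0], [0, -2.5, 0, 0], [0, -2.5, 0, 0]]], gripper=50)

```text
time_s: 23.35
tcp_pos: [0.5534, 0.1156, 0.3116]
tool_rot: [-90.0, 0.0, 93.7]
contact_force: [-0.4, 0.2, -0.3]
gripper_width: 0.499
```

```bash
python3 - <<'E'
from h import *
s=arm.sense();print(s["tcp_pos"],s["tool_rot"])
H=np.array([.6147,.1208,.19]);a=np.radians(4);X=np.array([np.cos(a),np.sin(a),0]);c=np.array([.5427,.1155,.12])
for n in ["wrist","scene","top"]:
    d=get_image(n);im=d["image"][:,:,::-1];np.save(n+"10.npy",d,allow_pickle=True)
    print(n,"knob0",proj(d,H-.06*X+[0,0,.03]),"knob.3",proj(d,H-.0485*X+[0,0,.0464]))
    if n=="scene": im=cv2.resize(im[150:310,270:450],None,fx=3.5,fy=3.5)
    if n=="top": im=cv2.resize(im[180:300,210:370],None,fx=5,fy=5,interpolation=cv2.INTER_CUBIC)
    if n=="wrist": im=cv2.resize(im[90:340,200:420],None,fx=2.4,fy=2.4,interpolation=cv2.INTER_CUBIC)
    cv2.imwrite(f"pics/{n}10.png",im)
E
```

```text
[0.55342978 0.11559514 0.31162065] [-8.99971468e+01  2.40609386e-02  9.37222481e+01]
wrist knob0 (np.float64(324.26817546236583), np.float64(244.38223599764686)) knob.3 (np.float64(324.3914118030984), np.float64(267.3779939790089))
scene knob0 (np.float64(370.1925066805642), np.float64(211.74018037876613)) knob.3 (np.float64(373.9278255451015), np.float64(210.3876588976804))
top knob0 (np.float64(275.6588833017326), np.float64(225.00554807044796)) knob.3 (np.float64(274.565064320189), np.float64(218.70211978921932))
```

View pics/wrist10.png

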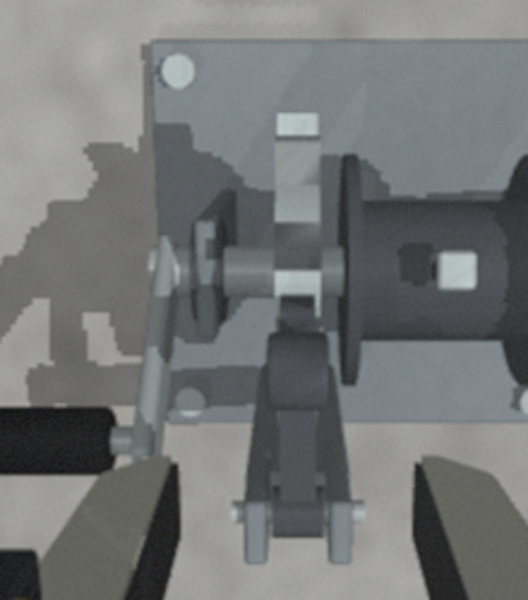

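View pics/scene10.png

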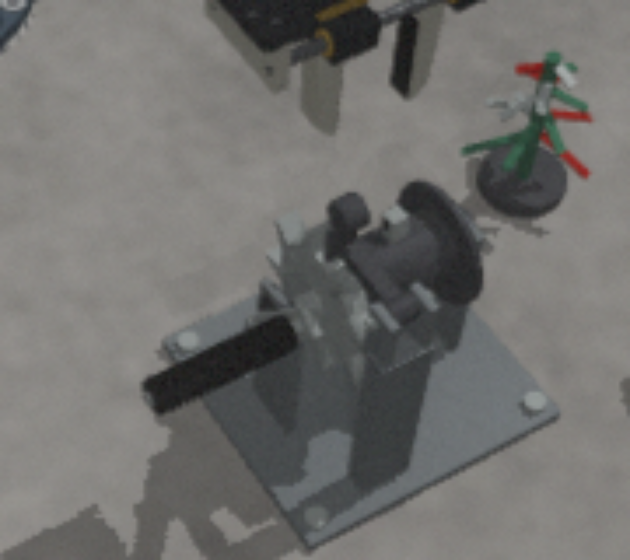

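Emit:
play_rows(steps=[[[0, -1, 0, 0.14], [0, 0, 0, 0.14], [0, 0, 0, 0.14], [0, 0, 0, 0.14], [0, 0, 0, 0.14], [0, 0, 0, 0.14], [0, 0, 0, 0.14], [0, 0, 0, 0.14]]])

```text
time_s: 24.3
tcp_pos: [0.5531, 0.1157, 0.3191]
tool_rot: [-90.0, 0.1, 29.2]
contact_force: [-0.3, 0.1, 0.2]
gripper_width: 0.504
```

Emit:
play_rows(steps=[[[0, 0, 0, 0.14], [0, 0, 0, 0.14], [0, 0, 0, 0.14], [0, 0, 0, 0.026], [0.9, 0, -2.8, 0], [0.9, 0, -2.8, 0], [0.9, 0, -2.8, 0], [0.9, 0, -2.8, 0]]])

```text
time_s: 25.1
tcp_pos: [0.5973, 0.0055, 0.3198]
tool_rot: [-90.0, 0.1, 4.2]
contact_force: [-0.8, 0.4, 0.6]
gripper_width: 0.502
```

```bash
python3 - <<'E'
from h import *
s=arm.sense();print(s["tcp_pos"],s["tool_rot"])
E
```

```text
[0.59731475 0.00550148 0.31975522] [-8.99993693e+01  6.97136323e-02  4.21113903e+00]
```

Emit:
play_rows(steps=[[[0, 2, 0, 0], [0, 3, 0, 0], [0, 3, 0, 0], [0, 3, 0, 0], [0, 2.5, 0, 0], [0, 1.5, 0, 0], [0, 0.5, 0, 0], [0, 0, 0, 0]]])

```text
time_s: 25.9
tcp_pos: [0.5968, 0.0066, 0.1649]
tool_rot: [-90.0, 0.1, 4.1]
contact_force: [0.6, 0.7, 0.3]
gripper_width: 0.498
```

Emit:
play_rows(steps=[[[0, 0, 0, 0], [0, 0, 0, 0], [0, 0, 0, 0], [0, 0, 0, 0], [0, 0, 0, 0], [0, 0, 0, 0], [0, 0, 0, 0], [0, 0, 0, 0]]], gripper=0, newtons=8)

```text
time_s: 26.7
tcp_pos: [0.5975, 0.0066, 0.166]
tool_rot: [-90.0, -0.0, 4.0]
contact_force: [-0.0, -0.6, 4.5]
gripper_width: 0.257
```

```bash
cat > f.py <<'E'
from h import *
F=[]
s=arm.sense();f=s["contact_force"]
d=s["tcp_pos"]-np.array([.5425,.1153,.12]);a=np.radians(4);x=d[0]*np.cos(a)+d[1]*np.sin(a);th=np.arcsin(x/.08)
fx=f[0]*np.cos(a)+f[1]*np.sin(a)
print("t",s["time_s"],"tcp",s["tcp_pos"],"f",f,"w",s["gripper_width"],"shaft",th+.75,"push",-(fx*np.cos(th)-f[2]*np.sin(th)),"z",d[2]+.019, "vs",.08*np.cos(th))
E
python3 f.py
```

```text
t 26.7 tcp [0.59750809 0.00664779 0.16604746] f [-0.01038972 -0.5831521   4.49530317] w 0.25662705295192184 shaft 1.382528743689715 push 2.6987290548616 z 0.06504745533163993 vs 0.06452281042626598
```

Emit:
play_rows(steps=[[[0.08, 0.06, 0, 0], [0.08, 0.06, 0, 0], [0.08, 0.06, 0, 0], [0.08, 0.06, 0, 0], [0.08, 0.06, 0, 0], [0.08, 0.07, 0, 0], [0.08, 0.07, 0, 0], [0, 0, 0, 0]]])

```text
time_s: 27.5
tcp_pos: [0.6032, 0.007, 0.1613]
tool_rot: [-90.0, -0.0, 4.0]
contact_force: [3.5, -0.8, 4.0]
gripper_width: 0.254
```

```bash
python3 f.py
```

```text
t 27.5 tcp [0.60316863 0.00703234 0.16131276] f [ 3.47071015 -0.82915389  3.95861363] w 0.25429418553195005 shaft 1.473625347273793 push 0.06971638378283851 z 0.06031276088506339 vs 0.05995282363318278
```

Emit:
play_rows(steps=[[[0.04, 0.03, 0, 0], [0.04, 0.03, 0, 0], [0.04, 0.03, 0, 0], [0.04, 0.04, 0, 0], [0, 0, 0, 0], [0, 0, 0, 0], [0, 0, 0, 0], [0, 0, 0, 0]]])

```text
time_s: 28.3
tcp_pos: [0.6045, 0.0071, 0.16]
tool_rot: [-90.0, -0.0, 4.0]
contact_force: [2.8, -0.6, 4.6]
gripper_width: 0.255
```

```bash
python3 f.py
```

```text
t 28.3 tcp [0.60453919 0.0071324  0.16003904] f [ 2.81362436 -0.60575161  4.591451  ] w 0.25545953684794925 shaft 1.4967858333957298 push 1.0900853050460406 z 0.05903904243443285 vs 0.05871007889225781
```

Emit:
play_rows(steps=[[[0.04, 0.03, 0, 0], [0.04, 0.04, 0, 0], [0.04, 0.03, 0, 0], [0.04, 0.04, 0, 0], [0, 0, 0, 0], [0, 0, 0, 0], [0, 0, 0, 0], [0, 0, 0, 0]]])

```text
time_s: 29.1
tcp_pos: [0.606, 0.0073, 0.1586]
tool_rot: [-90.0, 0.0, 4.0]
contact_force: [2.8, -2.0, 3.8]
gripper_width: 0.255
```

```bash
python3 f.py
```

```text
t 29.1 tcp [0.60599445 0.00726274 0.1585519 ] f [ 2.77902213 -2.00872423  3.84289158] w 0.25467383738674565 shaft 1.5219635731033736 push 0.794550863599415 z 0.057551903324261536 vs 0.05732338992510102
```

Emit:
play_rows(steps=[[[0.04, 0.04, 0, 0], [0.04, 0.04, 0, 0], [0.04, 0.04, 0, 0], [0, 0, 0, 0], [0, 0, 0, 0], [0, 0, 0, 0], [0, 0, 0, 0], [0, 0, 0, 0]]])

```text
time_s: 29.9
tcp_pos: [0.6072, 0.0073, 0.1574]
tool_rot: [-90.0, 0.0, 4.0]
contact_force: [1.9, -1.8, 2.7]
gripper_width: 0.252
```

```bash
python3 f.py
```

```text
t 29.9 tcp [0.60717478 0.00734583 0.15735127] f [ 1.92000138 -1.76925941  2.65999019] w 0.2521216579283863 shaft 1.5428183940919982 push 0.6371690005500679 z 0.056351266350205834 vs 0.05614723739161599
```

Emit:
play_rows(steps=[[[0.04, 0.04, 0, 0], [0.04, 0.04, 0, 0], [0.04, 0.04, 0, 0], [0, 0, 0, 0], [0, 0, 0, 0], [0, 0, 0, 0], [0, 0, 0, 0], [0, 0, 0, 0]]])

```text
time_s: 30.7
tcp_pos: [0.6078, 0.0074, 0.1565]
tool_rot: [-90.0, 0.1, 4.0]
contact_force: [-3.3, -2.2, 7.9]
gripper_width: 0.256
```

```bash
python3 f.py
```

```text
t 30.7 tcp [0.6078018  0.00737615 0.1564616 ] f [-3.28566987 -2.19321806  7.93400123] w 0.2559841608611912 shaft 1.5540607137592293 push 8.094052265997927 z 0.05546160493511253 vs 0.055503039638041214
```

Emit:
play_rows(steps=[[[0.03, 0.03, 0, 0], [0, 0, 0, 0], [0, 0, 0, 0], [0, 0, 0, 0], [0, 0, 0, 0], [0, 0, 0, 0], [0, 0, 0, 0], [0, 0, 0, 0]]])

```text
time_s: 31.5
tcp_pos: [0.6078, 0.0074, 0.156]
tool_rot: [-90.0, 0.1, 4.0]
contact_force: [-4.9, -4.0, 8.7]
gripper_width: 0.254
```

```bash
python3 f.py
```

```text
t 31.5 tcp [0.60780608 0.00742137 0.15604301] f [-4.93612027 -4.02487059  8.69587875] w 0.2538607138627479 shaft 1.5541943481459695 push 9.873964297483832 z 0.05504301040708641 vs 0.05549533988499605
```

Emit:
play_rows(steps=[[[0.03, 0.01, 0, 0], [0, 0, 0, 0], [0, 0, 0, 0], [0, 0, 0, 0], [0, 0, 0, 0], [0, 0, 0, 0], [0, 0, 0, 0], [0, 0, 0, 0]]])

```text
time_s: 32.3
tcp_pos: [0.6078, 0.0074, 0.1558]
tool_rot: [-90.0, 0.2, 4.0]
contact_force: [-5.7, -3.1, 8.0]
gripper_width: 0.254
```

```bash
python3 f.py;  python3 - <<'E'
from h import *
d=get_image("scene");cv2.imwrite("pics/scene11.png",cv2.resize(d["image"][150:310,270:450,::-1],None,fx=3.5,fy=3.5))
E
```

```text
t 32.3 tcp [0.60782912 0.007422   0.15582674] f [-5.71856162 -3.13670713  8.01005809] w 0.25387643493067474 shaft 1.554609486791124 push 9.878994718910239 z 0.054826739028105184 vs 0.05547141408417728
```

View pics/scene11.png

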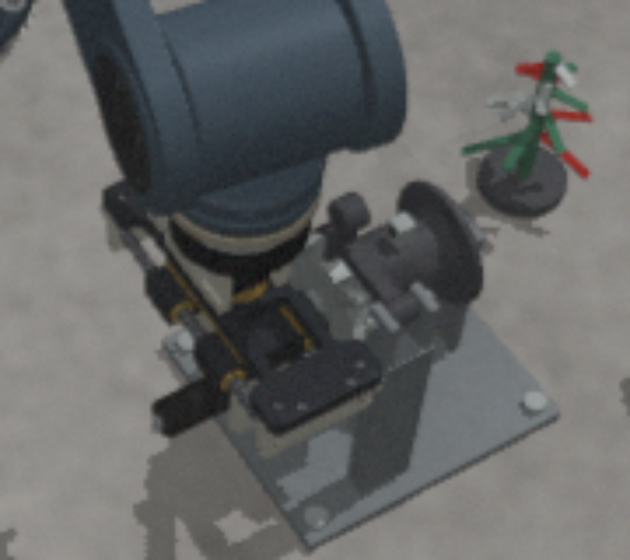

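Emit:
play_rows(steps=[[[0, 0, 0, 0], [0, 0, 0, 0], [0, 0, 0, 0], [0, 0, 0, 0], [0, -1, 0, 0], [0, -2, 0, 0], [0, -3, 0, 0], [0, -3, 0, 0]]], gripper=50)

```text
time_s: 33.15
tcp_pos: [0.6089, 0.0075, 0.2475]
tool_rot: [-90.0, 0.0, 4.0]
contact_force: [1.3, 0.5, 0.5]
gripper_width: 0.5
```

Emit:
play_rows(steps=[[[0, -3, 0, 0], [0, -3, 0, 0], [0, -2, 0, 0], [-2, 0, -2, 0], [-2, 0, -2, 0], [-2, 0, -2, 0], [0, 0, 0, 0], [0, 0, 0, 0]]])

```text
time_s: 33.95
tcp_pos: [0.5534, -0.0566, 0.3267]
tool_rot: [-90.0, -0.1, 4.0]
contact_force: [0.8, -0.4, 0.3]
gripper_width: 0.498
```

```bash
python3 - <<'E'
from h import *
s=arm.sense();print(s["tcp_pos"],s["contact_force"])
for n in ["wrist","scene","top"]:
    d=get_image(n);im=d["image"][:,:,::-1];np.save(n+"12.npy",d,allow_pickle=True)
    a=np.radians(4)
    for sh in (1.5,1.554,1.65):
        X=np.array([np.cos(a),np.sin(a),0]);Y=np.array([-np.sin(a),np.cos(a),0]);th=sh-.75
        c=np.array([.5427,.1155,.12])+.08*np.sin(th)*X+[0,0,.08*np.cos(th)]
        print(n,sh,proj(d,c-.162*Y),proj(d,c-.064*Y))
    if n=="scene": im=cv2.resize(im[150:310,270:450],None,fx=3.5,fy=3.5)
    cv2.imwrite(f"pics/{n}12.png",im)
E
```

```text
[ 0.55340894 -0.05663447  0.32668847] [ 0.75900062 -0.44588638  0.26627398]
wrist 1.5 (np.float64(387.500661555908), np.float64(212.88069759771003)) (np.float64(393.2509510566298), np.float64(89.81290204577047))
wrist 1.554 (np.float64(390.49534990871075), np.float64(212.1539926863904)) (np.float64(396.460415188086), np.float64(90.22910671022294))
wrist 1.65 (np.float64(395.12435578128543), np.float64(210.80455597562303)) (np.float64(401.3912923428518), np.float64(91.00202545553503))
scene 1.5 (np.float64(315.1087892817008), np.float64(268.619984421673)) (np.float64(354.7020995694), np.float64(249.06289505346018))
scene 1.554 (np.float64(315.8640047496343), np.float64(270.484224740717)) (np.float64(355.40229224612114), np.float64(250.89148041457193))
scene 1.65 (np.float64(317.10215604558164), np.float64(273.74388174951)) (np.float64(356.5251068922303), np.float64(254.0997348829477))
top 1.5 (np.float64(345.3957815613624), np.float64(203.48423977531374)) (np.float64(303.3392258831891), np.float64(207.44428836672532))
top 1.554 (np.float64(345.23347218137434), np.float64(202.45042569754162)) (np.float64(303.2819497949018), np.float64(206.4018153625099))
top 1.65 (np.float64(344.960191319559), np.float64(200.83544805943012)) (np.float64(303.204119658633), np.float64(204.77034460614163))
```

View pics/wrist12.png

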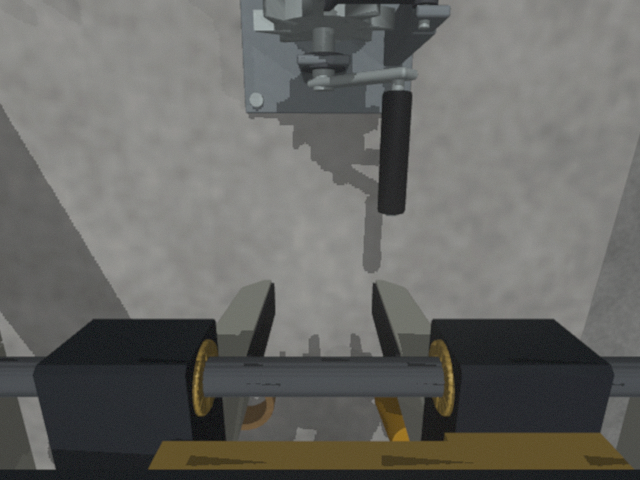

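View pics/scene12.png

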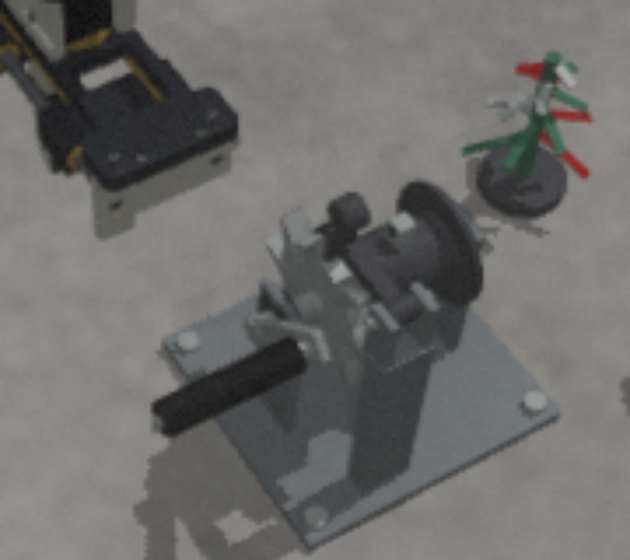

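View pics/top12.png

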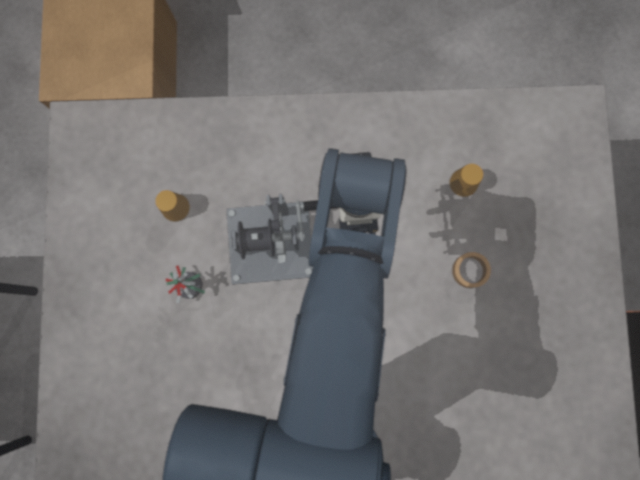

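```bash
python3 -c "
from station import arm
print(arm.hand_in())"
```

```text
the job is handed in; nothing more can be done
None
```

The winch is let back by two teeth, the pawl is seated behind the second tooth and the stud is on top. The job was handed in at about 34 s of the 72 s allowed; hand-in reports no verdict.

- **Moves:** I gripped the knob, flipped the pawl over and let it go at about 1.8 rad, and it lay back by itself. I wound the crank to about 1.37 rad and lowered the pawl into the gap while still holding it. Then I eased the crank back until the tooth met the pawl at about 1.55 rad. I held about 10 N at the handle (8 to 10 N measured) for over 1.5 s, then opened the fingers and withdrew.
- **Last checks:**
  - The handle's ends in the wrist picture match a shaft angle of about 1.55 rad, inside 1.46 to 1.68.
  - The knob shows within about a pixel of its fully-down position.
  - The cups, tree and tape roll are by eye where they started.
  - The arm touches nothing.
- **Uncertainty:** I could not measure the tooth-to-pawl force directly. From the handle push I put it at roughly 14 N, well under 30 N. The shaft angle rests on the camera estimate of the shaft's position, good to about 0.03 rad. While winding freely the push read about 1 N, below the stated 3 N drag, so the handle force may be off by a couple of newtons. No check failed.

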